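Hold the red key up to the phone camera

ROBOT

A 6-joint arm with a two-finger parallel gripper is mounted at the origin on the work surface. World frame = base frame: x ahead of the robot, y to its left, z up, the work surface at z = 0. Lengths are in mm, angles in rad, forces in N, time in s.
With the tool pointing down it reaches from about 275 to 750 mm from the base axis. Payload 10.2 kg.
Tool frame: the origin (TCP) lies midway between the tips of the shut fingers; the grasp point (between the pads) lies 19 mm behind it; z points along the fingers, y is the direction in which the jaws open and shut (so a half turn about z gives the same grasp; the last joint's range is limited). The gripper opens to 85 mm and grips with 20 to 120 N. Pads are 22 mm wide; open, the fingers measure 114 mm over their backs; the gripper's body (76 mm by 85 mm) begins 54 mm behind the grasp point. The pads swing forward as they close: fully open they stand 13 mm farther back than shut.
Start: joints at [-1.433, 0.313, 1.498, -0, 1.331, -0.223], TCP at [185.325, -491.209, 231.294] pointing down, gripper open.
Joint ranges: [-2.94, 2.94], [-0.97, 2.17], [0.19, 2.56], [-1.23, 4.37], [0.02, 3.11], [-2.88, 2.88]. Speed limits (rad/s): [2.39, 2.39, 3.01, 3.14, 3.14, 3.14].

INTERFACE

Orientations are given as a unit quaternion [w, x, y, z].
In Python, from rig import sense, optics, ctrl gives the robot as it stands.
- The arm moves only by the tool play_rows, never from a script. Its argument "plan" is a list of rows, each a list of 7 numbers: the shift along the world's x, y, z in mm, then the turn, a rotation vector about the world's x, y, z in rad, then the opening, from -1 (shut) to 1 (fully open), so that 0 is half open. A call has 1 to 5 rows; each row shifts and turns the pose as measured when the row begins; what a row does not reach is not made up. A row lasts 1/12 s, in which the tool goes at most 41.7 mm and 7.16 degrees, less where a joint would pass 70% of its speed; a pose out of reach is approached as far as the arm can. A call is refused whole if a number of a shift passes 41.7 or a number of a turn 0.125, either way. A call with a gripper value outside its range is refused whole. The fingers move at their own pace and stop on an object; "grip_force" is the grip in N (left out, the last holds). Time passes only in rows, so rows that do not move let the fingers close. It gives the time, the measured TCP pose, the force and the opening at its end, in the units of the state.
- sense(): the state, without advancing time (a new reading comes with each control period).
- optics.capture(name): name is "scene" or "top" or "wrist"; returns a dict with "img" (420x560x3 uint8, blue, green, red), "fx", "fy", "cx", "cy" (pixels), "world_to_cam" (4x4, takes a point from world to camera coordinates). Camera axes: x right, y up, looking along -z (the intrinsics and any distortion apply to the point x, -y, -z); pixel columns grow to the right and rows downward; lengths in mm; the calibration is good to about 2 mm. A picture is of the moment at which its call begins. There is no depth.
- ctrl.finish_job(): hands the job in, once; it reports no verdict.
The state is a dict: "time_s": time; "joints": joint angles; "dq": joint speeds; "tau": joint torques, N m; "eef_pos": TCP position; "ee_rot": TCP orientation; "force": force on the tool from outside, world axes, zero at the start; "wrist_torque": the same for the moment, N m; "grip_width": opening from 0.0 (shut) to 1.0 (fully open).
Only numpy, scipy, OpenCV 4.12 (cv2) and the standard library are available. Lean on these libraries where they do the work, as an engineer would, in place of code of your own. Each camera call takes 0.05 s, during which the arm holds its last target. There are 200 camera calls.

TASK

The locksmith wants a close-up of the red-capped key: take it out of its slot in the black strip and hold it in the air in front of the phone, with the middle of the blade midway between the two tips of the green wire focus frame, blade pointing down, and the side with the white dot facing the lens squarely (the phone leans forward, so the key leans by the same angle and is not turned or rolled against it). Finish while still holding it there, still; do not touch the phone, its stand or the wire frame, and leave the other key, the bottle opener and everything else where they are.

Things in the scene. Friction and masses are not known exactly. Their poses are not given: they have to be found in the camera images.
- key_red: The whole red-capped key, 30 to 65 g. Origin at the shoulder: middle of the cap's underside, where the blade begins. x: straight out of the flat face with the white dot; y: across the width; z: from blade to cap (up while it hangs in its slot). Red plastic cap 10 x 30 x 46 mm (x, y, z) above the origin; steel blade 4 x 9 x 55 mm below it.
- key_red_cap (a point): Centre of the red cap, 23 mm above the shoulder; axes as key_red. The cap is 30 mm wide along y and 46 mm tall, 10 mm thick along x; in the slot its underside rests on the strip's top, 110 mm above the table.
- key_red_blade (a point): Middle of the red key's blade, 27.5 mm below the shoulder (50.5 mm below the cap's centre); axes as key_red.
- shelf: Fixed plywood shelf with a black strip along its front edge. Origin on the table under the strip's middle; x towards the shelf's back, y along the strip, z up. Strip 280 x 34 mm, top at 110 mm, level with the board behind (things 8 mm high lie on it). Slots 8 x 12 mm (x, y) at y = -90, 0, 90 mm hold the red key, blue key and opener in any order, square to the strip, heads 46 mm above it, dots on +x.
- key_blue: The other key, blue cap, same size and frame as the red one. Stays in its slot.
- opener: Steel bottle opener hanging in the third slot; head 8 x 34 x 46 mm above its origin, shank below. Stays in its slot.
- stand: Fixed phone stand: round foot of 55 mm radius, 8 mm radius post; origin on the table under the post. Carries the phone (150 mm wide, 74 mm high, landscape, its centre 250 mm above the table) and the wire frame.
- lens (a point): Front of the clip-on lens on the phone. Axes of the phone: x points backwards into the phone (the lens looks along -x, roughly towards the robot and downwards), y along its width, z up along its height. The phone leans forward 14 to 30 degrees, different each time, and stays put.
- focus (a point): Point midway between the two tips (green balls, 12 mm across, 110 mm apart along y) of the green wire frame, 120 mm from the lens on its axis; axes as lens. The frame is a U of 6 mm wire, open at the top: uprights down to a cross bar 50 mm below this point, one wire back to the phone at that level. A key presented rightly has its x, y, z along these axes.
- mint_tin: Mint tin, 62 x 97 x 22 mm, green lid, on the table below the strip; origin at its underside.
- torch: Yellow plastic torch, 140 mm long, 36 mm high, lying on the table on the robot's side of the shelf; origin under its middle.
- coasters: Stack of cork coasters, 96 mm across, 25 mm high, on the table below the strip; origin at its underside.
- glasses_case: Grey glasses case, 60 x 155 x 45 mm, on the table; origin at its underside.
- bowl: Blue ceramic bowl, 120 mm across, 45 mm high, empty, on the table to the robot's right; origin at its underside.
There are look-alikes about, which are no part of the job. Of the things shaped like the key_red, the red one is meant.

How it is judged:
By the outcome, as a careful person would: the job done as asked, in the order asked, and still so for the second after the job is handed in, while the arm keeps its last pose, push and grip.
It also fails if it takes over 35 s, if anything falls off the work surface, if the arm or the gripper's body presses on something with over 40 N, if the wrist force passes 120 N, or if a joint passes its speed limit or range.

## Working session

There is one attempt and no reset: what is moved stays moved. The work goes in short steps, Python scripts to look and compute and a tool call to move; the robot and the scene stay as the last step left them, time stands still between calls to the robot, and variables do not carry over. Pictures are saved under pics/ and viewed, about 8 in all and at most 12, crops included, and the job is handed in when it is done.

Besides the shell and the picture viewer there is one more tool, called after "Emit:" by a JSON object that holds its "method" and its "body", one argument or row to a line. play_rows: Moves the arm, as the interface text tells. Its arguments: {"type":"object","properties":{"plan":{"type":"array"},"grip_force":{"type":"number"}},"required":["plan"]}

```bash
mkdir -p pics
cat > h.py <<'E'
import numpy as np, cv2, json
from rig import sense, optics, ctrl
def cap(n,tag=None):
    d=optics.capture(n)
    if tag:
        cv2.imwrite(f'pics/{tag}.png',d['img']); np.savez(f'pics/{tag}.npz',**{k:np.array(v) for k,v in d.items()})
    return d
def load(tag): 
    return dict(np.load(f'pics/{tag}.npz',allow_pickle=True))
def proj(d,P):
    P=np.atleast_2d(P); M=np.array(d['world_to_cam']); c=P@M[:3,:3].T+M[:3,3]
    return np.c_[d['cx']+d['fx']*c[:,0]/-c[:,2], d['cy']-d['fy']*c[:,1]/-c[:,2]]
def ray(d,uv):
    M=np.array(d['world_to_cam']); R=M[:3,:3]
    v=np.array([(uv[0]-d['cx'])/d['fx'],-(uv[1]-d['cy'])/d['fy'],-1.])
    v=R.T@v; return -R.T@M[:3,3], v/np.linalg.norm(v)
def onz(d,uv,z):
    o,v=ray(d,uv); return o+v*(z-o[2])/v[2]
def tri(obs):
    A=np.zeros((3,3));b=np.zeros(3)
    rs=[ray(d,uv) for d,uv in obs]
    for o,v in rs:
        Q=np.eye(3)-np.outer(v,v);A+=Q;b+=Q@o
    p=np.linalg.solve(A,b)
    return p,[np.linalg.norm((np.eye(3)-np.outer(v,v))@(p-o)) for o,v in rs]
E
python3 - <<'E'
from h import *
for n in ['scene','top','wrist']:
    d=cap(n,n+'0'); print(n,d['img'].shape,[k for k in d],d['fx'],d['cx'],d['cy']); print(np.round(d['world_to_cam'],3))
a,b=[cv2.imread(f'pics/{n}0.png') for n in ('scene','top')]
cv2.imwrite('pics/both.png',np.hstack([a,b])[:, :])
print(sense())
E
```

```text
scene (420, 560, 3) ['img', 'fx', 'fy', 'cx', 'cy', 'world_to_cam'] 474.66591236221495 278.15412702365916 211.07257125887642
[[-6.45000e-01  7.64000e-01 -1.60000e-02  3.61882e+02]
 [-4.40000e-01 -3.54000e-01  8.25000e-01  1.06208e+02]
 [ 6.25000e-01  5.39000e-01  5.65000e-01 -1.57738e+03]
 [ 0.00000e+00  0.00000e+00  0.00000e+00  1.00000e+00]]
top (420, 560, 3) ['img', 'fx', 'fy', 'cx', 'cy', 'world_to_cam'] 529.7202765736257 273.6748491115881 201.97630737621907
[[-3.00000e-03 -1.00000e+00  8.00000e-03  7.07400e+00]
 [ 9.96000e-01 -3.00000e-03  9.10000e-02 -5.57565e+02]
 [-9.10000e-02  8.00000e-03  9.96000e-01 -1.76942e+03]
 [ 0.00000e+00  0.00000e+00  0.00000e+00  1.00000e+00]]
wrist (420, 560, 3) ['img', 'fx', 'fy', 'cx', 'cy', 'world_to_cam'] 348.8592050370805 283.44544066836886 212.39464927269796
[[ 3.52000e-01 -9.36000e-01 -2.00000e-03 -5.24705e+02]
 [ 8.91000e-01  3.36000e-01 -3.04000e-01  3.96920e+01]
 [ 2.86000e-01  1.05000e-01  9.53000e-01 -3.81372e+02]
 [ 0.00000e+00  0.00000e+00  0.00000e+00  1.00000e+00]]
{'time_s': 0.15, 'joints': array([-1.43343248e+00,  3.13293274e-01,  1.49824766e+00, -1.74072432e-05,
        1.33098310e+00, -2.23413733e-01]), 'dq': array([-1.87361080e-05, -6.79837072e-04, -5.93811748e-04, -6.15606311e-04,
       -2.75238883e-03,  3.05366589e-03]), 'tau': array([ 1.09622830e-03, -4.12367392e+01, -2.59796941e+01, -1.78900946e-04,
        3.19671075e-03, -1.15826521e-05]), 'eef_pos': array([ 185.27750804, -491.02076464,  230.88657849]), 'ee_rot': array([-4.65622201e-04,  9.83773536e-01,  1.79414085e-01,  1.15843289e-05]), 'force': array([-0.37751724,  0.71678721,  1.07409687]), 'wrist_torque': array([-0.01516716, -0.02174185,  0.04661348]), 'grip_width': 0.9998717017936163}
```

View pics/scene0.png

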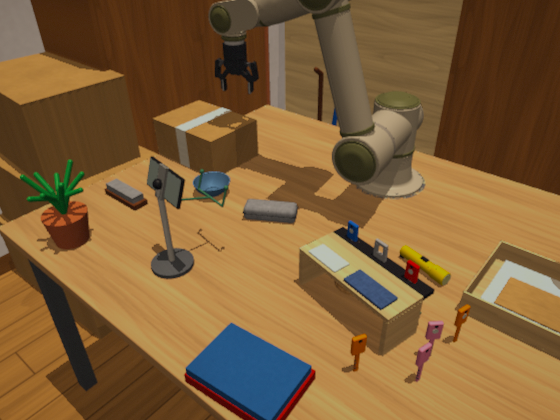

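View pics/top0.png

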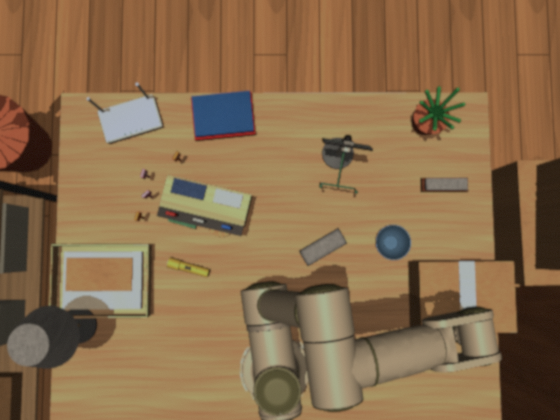

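Scene view: red key at (412,272) and blue at (353,232), with the steel opener between them at (380,250). Look-alikes are orange and pink keys at (358,348), (461,318), (433,330) and (423,357). The strip's red-capped key is the one that fits. I'll confirm it in an enlarged crop that also shows the wire frame.

Run:
```python
from h import *
s,t=cv2.imread('pics/scene0.png'),cv2.imread('pics/top0.png')
def c(im,x,y,w,h,k=None):
    return cv2.resize(im[y:y+h,x:x+w],(400,300),interpolation=cv2.INTER_CUBIC)
im=np.vstack([np.hstack([c(s,320,205,120,90),c(s,130,145,120,90)]),np.hstack([c(t,150,170,120,90),c(t,300,125,100,75)])])
cv2.imwrite('pics/crop1.png',im)
```

```text
(no output)
```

View pics/crop1.png

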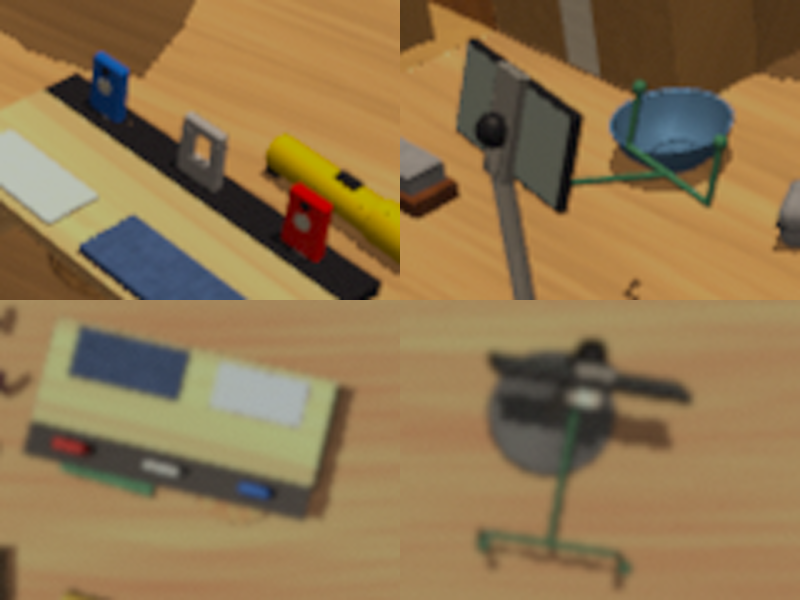

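Run:
```python
from h import *
from scipy.optimize import least_squares
s,t=load('scene0'),load('top0')
capS=np.array([[412.1,271.9],[353,231.4]]);capT=np.array([[171.6,212.9],[226.2,227]]);
opS,opT=np.array([380.9,250.6]),np.array([198,220.1])
cor=np.array([[157.5,215.9],[241.5,235.1],[159.6,206.6],[244.5,225.5]])
def pts(p):
    th=p[2];x=np.array([np.cos(th),np.sin(th),0]);y=np.array([-np.sin(th),np.cos(th),0]);o=np.array([p[0],p[1],0])
    f=lambda a,b,c:o+a*x+b*y+np.array([0,0,c])
    return f
def r(p):
    f=pts(p);e=[]
    for q,uS,uT in [(90,capS[0],capT[0]),(-90,capS[1],capT[1]),(0,opS,opT)]:
        e+=list(proj(s,f(0,q,133))[0]-uS); e+=list(proj(t,f(0,q,156))[0]-uT)
    for (a,b),u in zip([(-17,140),(-17,-140),(17,140),(17,-140)],cor): e+=list(proj(t,f(a,b,110))[0]-u)
    return np.array(e)
z=least_squares(r,[500,250,0]);print(z.x,np.round(z.fun,1))
print('red',pts(z.x)(0,90,133))
R={}
for n,a,b in [('ballL',(225.7,187),(321,186.2)),('ballR',(202,171.4),(356.2,191.5)),('botL',(222.4,205.9),(320.7,184)),('botR',(199.6,189.4),(354.5,188))]:
    R[n],e=tri([(s,a),(t,b)]);print(n,R[n].round(1),np.round(e,1))
f=(R['ballL']+R['ballR'])/2;print('focus',f,'len',np.linalg.norm(R['ballL']-R['ballR']))
```

```text
[ 4.90351869e+02  2.42961891e+02 -2.32368237e-01] [-0.4 -1.3 -1.4  0.4 -0.8 -1.  -0.1 -0.7 -0.6 -1.2  0.1 -0.3 -1.1 -0.
 -0.3  0.6 -0.6 -1.  -0.8 -0.1]
red [511.07731732 330.54302965 133.        ]
ballL [ 590.6 -139.3  198.5] [0.8 0.8]
ballR [ 573.3 -246.6  197. ] [0.4 0.4]
botL [ 603.8 -143.4  147.5] [0.8 0.8]
botR [ 588.9 -248.4  148.7] [1.7 1.7]
focus [ 581.9913238  -192.91873772  197.72684924] len 108.6918338212574
```

```bash
cat >> h.py <<'E'
from scipy.spatial.transform import Rotation as Ro
def RT(st): q=st['ee_rot']; return Ro.from_quat([q[1],q[2],q[3],q[0]]).as_matrix()
def wcam(pos,R,d0):
    # predicted wrist camera for TCP pose
    d=dict(d0); W=np.eye(4);W[:3,:3]=R.T;W[:3,3]=-R.T@pos
    d['world_to_cam']=CT@W; return d
CT=None
E
python3 - <<'E'
import h; from h import *
w=load('wrist0'); st=sense(); R=RT(st); T=np.eye(4);T[:3,:3]=R;T[:3,3]=st['eef_pos']
CT=w['world_to_cam']@T; np.save('CT.npy',CT); h.CT=CT
print('cam in tool',(-CT[:3,:3].T@CT[:3,3]).round(1),'look',(-CT[2,:3]).round(3),'toolx',R[:,0].round(3))
F=np.array([[590.6,-139.3,198.5],[573.3,-246.6,197],[603.8,-143.4,147.5],[588.9,-248.4,148.7],[700,-212,250]])
for pos in [(430,-170,330),(400,-170,350),(480,-180,400),(350,-180,300)]:
  for yaw in (-.16,.36):
    Rz=Ro.from_euler('z',yaw-np.arctan2(R[1,0],R[0,0])).as_matrix()@R
    print(pos,yaw,proj(wcam(np.array(pos),Rz,w),F).round(0).tolist())
E
```

```text
cam in tool [  77.6    0.6 -143.5] look [-0.305 -0.001  0.953] toolx [0.936 0.353 0.   ]
(430, -170, 330) -0.16 [[201.0, -16.0], [360.0, -15.0], [217.0, -15.0], [348.0, -19.0], [279.0, -366.0]]
(430, -170, 330) 0.36 [[324.0, -29.0], [451.0, 58.0], [328.0, -22.0], [436.0, 47.0], [569.0, -258.0]]
(400, -170, 350) -0.16 [[198.0, -54.0], [350.0, -54.0], [213.0, -48.0], [340.0, -52.0], [269.0, -404.0]]
(400, -170, 350) 0.36 [[337.0, -65.0], [458.0, 21.0], [339.0, -53.0], [443.0, 15.0], [573.0, -295.0]]
(480, -180, 400) -0.16 [[221.0, 72.0], [338.0, 72.0], [230.0, 62.0], [332.0, 60.0], [278.0, -124.0]]
(480, -180, 400) 0.36 [[284.0, 54.0], [383.0, 116.0], [292.0, 49.0], [379.0, 101.0], [437.0, -75.0]]
(350, -180, 300) -0.16 [[136.0, -200.0], [339.0, -198.0], [167.0, -164.0], [328.0, -169.0], [198.0, -887.0]]
(350, -180, 300) 0.36 [[371.0, -222.0], [527.0, -96.0], [367.0, -175.0], [495.0, -83.0], [762.0, -685.0]]
```

Run:
```python
import h; from h import *
w=load('wrist0'); h.CT=np.load('CT.npy'); st=sense(); R=RT(st)
f=np.array([582,-193,197.7]); A=(Ro.from_euler('z',-.16)*Ro.from_euler('y',-np.radians(16))).as_matrix()
loc=np.array([[0,55,0],[0,-55,0],[0,55,-50],[0,-55,-50],[120,0,0],[120,75,37],[120,-75,37],[120,75,-37],[120,-75,-37]])
F=f+loc@A.T; print(F[4])
for pos in [(430,-180,400),(480,-180,450),(420,-170,450)]:
  for tl in (.3,.6):
    Rz=(Ro.from_euler('z',-.16)*Ro.from_euler('y',-tl)).as_matrix()@np.diag([1,-1,-1])
    print(pos,tl,proj(wcam(np.array(pos),Rz,w),F).round(0).tolist())
```

```text
[ 695.87805272 -211.37757874  230.7764827 ]
(430, -180, 400) 0.3 [[219.0, 93.0], [325.0, 93.0], [227.0, 95.0], [321.0, 95.0], [271.0, -42.0], [180.0, -61.0], [359.0, -61.0], [200.0, -28.0], [344.0, -28.0]]
(430, -180, 400) 0.6 [[225.0, 162.0], [322.0, 162.0], [232.0, 168.0], [317.0, 168.0], [273.0, 57.0], [200.0, 41.0], [345.0, 41.0], [214.0, 71.0], [334.0, 71.0]]
(480, -180, 450) 0.3 [[234.0, 149.0], [327.0, 149.0], [239.0, 145.0], [323.0, 145.0], [280.0, 37.0], [203.0, 29.0], [356.0, 29.0], [217.0, 43.0], [344.0, 43.0]]
(480, -180, 450) 0.6 [[236.0, 216.0], [325.0, 216.0], [241.0, 216.0], [321.0, 216.0], [281.0, 119.0], [214.0, 110.0], [346.0, 110.0], [225.0, 127.0], [337.0, 127.0]]
(420, -170, 450) 0.3 [[234.0, 97.0], [327.0, 97.0], [239.0, 98.0], [323.0, 98.0], [280.0, -20.0], [203.0, -33.0], [357.0, -33.0], [217.0, -9.0], [344.0, -9.0]]
(420, -170, 450) 0.6 [[238.0, 170.0], [324.0, 170.0], [243.0, 175.0], [320.0, 175.0], [281.0, 77.0], [217.0, 65.0], [344.0, 65.0], [227.0, 88.0], [335.0, 88.0]]
```

Emit:
{"method": "play_rows", "body": {
  "plan": [
    [15, 25, 25, 0, 0, -0.104, 1],
    [15, 25, 25, 0, 0, -0.104, 1],
    [20, 25, 20, 0, 0, -0.104, 1],
    [20, 25, 20, 0, 0, -0.104, 1],
    [20, 25, 20, 0, 0, -0.104, 1]
  ]
}}

```text
time_s: 0.57
eef_pos: [273.8, -362.2, 338.2]
ee_rot: [-0.007, 0.996, -0.093, 0.0]
force: [0.7, 1.0, -0.1]
grip_width: 1.001
```

Emit:
{"method": "play_rows", "body": {
  "plan": [
    [28, 28, 10, -0.016, -0.099, 0, 1],
    [28, 28, 10, -0.016, -0.099, 0, 1],
    [28, 28, 10, -0.016, -0.099, 0, 1],
    [28, 28, 10, -0.016, -0.099, 0, 1],
    [28, 28, 10, -0.016, -0.099, 0, 1]
  ]
}}

```text
time_s: 0.98
eef_pos: [416.2, -219.5, 392.5]
ee_rot: [0.01, 0.962, -0.092, 0.258]
force: [1.1, -0.4, 0.1]
grip_width: 1.001
```

Emit:
{"method": "play_rows", "body": {
  "plan": [
    [10, 25, 5, 0, 0, 0, 1],
    [5, 25, 5, 0, 0, 0, 1],
    [0, 0, 0, 0, 0, 0, 1],
    [0, 0, 0, 0, 0, 0, 1]
  ]
}}

```text
time_s: 1.32
eef_pos: [432.7, -161.3, 404.5]
ee_rot: [0.009, 0.961, -0.089, 0.263]
force: [0.2, -0.3, -0.6]
grip_width: 0.995
```

Run:
```python
from h import *
d=cap('wrist','w1'); print(sense()['joints'].round(2))
cv2.imwrite('pics/w1c.png',cv2.resize(d['img'][0:270,130:490],(800,600),interpolation=cv2.INTER_CUBIC))
```

```text
[-0.8  -0.19  1.68  0.34  1.24  0.91]
```

View pics/w1c.png

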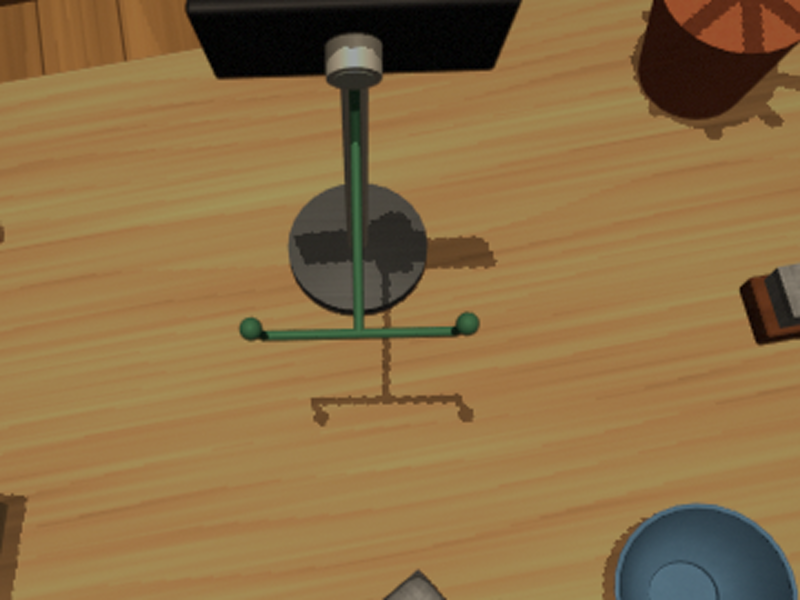

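```bash
cat > fitf.py <<'E'
from h import *
from scipy.optimize import least_squares
s,t=load('scene0'),load('top0')
def A(p): return (Ro.from_euler('z',p[3])*Ro.from_euler('y',-p[4])).as_matrix()
def fit(obs,free=0,p0=(582,-193,198,-.16,.3)):
    def r(p):
        e=[]
        for d,l,u,sg in obs:
            l=[p[5+int(v[1:])] if isinstance(v,str) else v for v in l]
            e+=list((proj(d,np.array(p[:3])+A(p)@np.array(l,float))[0]-u)/sg)
        return np.array(e)
    z=least_squares(r,list(p0)+[110,-30][:free],loss='soft_l1')
    return z
base=[(s,[0,55,0],(225.7,187),.5),(s,[0,-55,0],(202,171.4),.5),(s,[0,55,-50],(222.4,205.9),.7),(s,[0,-55,-50],(199.6,189.4),.7),
(t,[0,55,0],(321,186.2),.5),(t,[0,-55,0],(356.2,191.5),.5),(t,[0,55,-50],(320.7,184),.7),(t,[0,-55,-50],(354.5,188),.7)]
E
python3 - <<'E'
from fitf import *
w=load('w1'); im=w['img'].astype(np.uint8)
c=lambda u,v:(130+u/2.2222-.28,v/2.2222-.28)
# green mask, ball centroids
hsv=cv2.cvtColor(im,cv2.COLOR_BGR2HSV); m=cv2.inRange(hsv,(50,60,20),(95,255,255))
def ball(u,v,mm):
    mk=np.zeros_like(mm); cv2.circle(mk,(int(u),int(v)),9,255,-1); q=cv2.morphologyEx(mm&mk,cv2.MORPH_OPEN,cv2.getStructuringElement(cv2.MORPH_ELLIPSE,(7,7)))
    M=cv2.moments(q,True); return (M['m10']/M['m00'],M['m01']/M['m00'],M['m00'])
bL=ball(*c(250,328),m);bR=ball(*c(467,323),m);print(bL,bR,c(250,328),c(467,323))
# bar row at some columns
for u in (290,320,395,425):
    x=int(round(c(u,0)[0])); r=[y for y in range(135,160) if m[y,x]]; print(x,r)
W=[(w,[0,55,0],bL[:2],.3),(w,[0,-55,0],bR[:2],.3),(w,[0,0,-50],c(358,331.5),.4)]
z=fit(base+W); print(z.x[:3].round(1),np.degrees(z.x[3:]).round(2)); print(z.fun.reshape(-1,2).round(1).tolist())
z=fit(W[:0]+base); print('no wrist',z.x[:3].round(1),np.degrees(z.x[3:]).round(2))
# phone bottom/top corners w/ free d,h
P=[(w,['f0',75,'f1'],c(219,78),.7),(w,['f0',-75,'f1'],c(494,68),.7)]
z=fit(base+W+P,2); print('phone',z.x.round(2),np.degrees(z.x[3:5]).round(2)); print(z.fun.reshape(-1,2).round(1).tolist())
E
```

```text
(242.1290322580645, 147.1451612903226, 62.0) (340.0, 145.0, 65.0) (242.2211250112501, 147.32147601476015) (339.8721015210152, 145.07145351453514)
260 [149, 150, 151]
274 [149, 150, 151]
307 [148, 149, 150]
321 [148, 149, 150]
[ 584.  -191.4  200.4] [-9.61 19.09]
[[0.3, 0.1], [-0.9, -1.6], [-0.7, -0.6], [-2.0, -1.7], [-0.9, -2.2], [-0.5, -1.1], [-1.1, -3.0], [-0.3, -0.6], [0.4, 0.2], [-0.6, 0.2], [0.5, 0.7]]
no wrist [ 581.9 -193.2  197. ] [-9.21 17.14]
phone [ 5.8401e+02 -1.9143e+02  2.0039e+02 -1.7000e-01  3.3000e-01  1.3905e+02
 -4.5050e+01] [-9.75 19.1 ]
[[0.2, 0.2], [-0.8, -1.7], [-0.8, -0.6], [-1.9, -1.7], [-0.8, -2.3], [-0.4, -1.0], [-1.0, -3.1], [-0.2, -0.6], [0.7, -0.1], [-0.4, 0.6], [0.7, 0.7], [-0.7, -0.7], [-0.7, 0.7]]
```

Emit:
{"method": "play_rows", "body": {
  "plan": [
    [0, 30, 5, -0.016, -0.085, 0, 1],
    [0, 30, 5, -0.016, -0.085, 0, 1],
    [0, 30, 5, 0, 0, 0, 1],
    [0, 0, 0, 0, 0, 0, 1],
    [0, 0, 0, 0, 0, 0, 1]
  ]
}}

```text
time_s: 1.78
eef_pos: [432.2, -73.1, 416.7]
ee_rot: [0.016, 0.934, -0.089, 0.346]
force: [-0.1, -0.3, 0.3]
grip_width: 1.0
```

Run:
```python
from h import *
d=cap('wrist','w2'); print(sense()['eef_pos'])
cv2.imwrite('pics/w2c.png',cv2.resize(d['img'][30:300,150:510],(800,600),interpolation=cv2.INTER_CUBIC))
```

```text
[432.31665698 -73.47358671 416.93655951]
```

View pics/w2c.png

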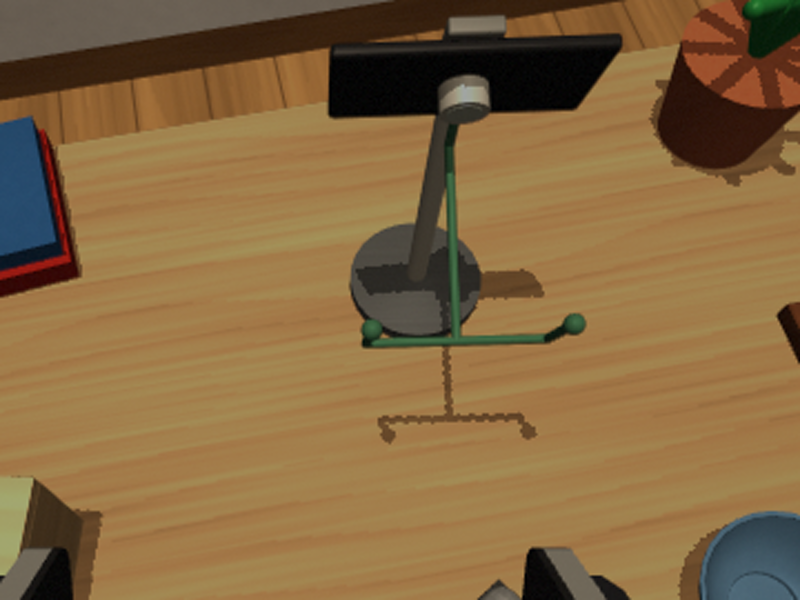

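Run:
```python
from fitf import *
w=load('w1');w2=load('w2')
c=lambda u,v:(130+u/2.2222-.28,v/2.2222-.28)
c2=lambda u,v:(150+u/2.2222-.28,30+v/2.2222-.28)
W=[(w,[0,55,0],(242.13,147.2),.3),(w,[0,-55,0],(340,145),.3),(w,[0,0,-50],c(358,331.5),.3),(w,['f0',75,'f1'],c(219,78),.6),(w,['f0',-75,'f1'],c(494,68),.6)]
W2=[(w2,[0,55,0],c2(372,329),.3),(w2,[0,-55,0],c2(573.5,324),.3),(w2,[0,0,-50],c2(456.5,340.5),.3),(w2,[0,55,-50],c2(367,343),.5),(w2,[0,-55,-50],c2(546,339),.5),(w2,['f0',75,'f1'],c2(331,117),.6),(w2,['f0',-75,'f1'],c2(576,108),.6)]
for n,o in [('w1',W),('w2',W2),('w1+w2',W+W2),('all',base+W+W2)]:
    z=fit(o,2);p=z.x;print(n,p[:3].round(1),np.degrees(p[3:5]).round(2),p[5:].round(1),'cost',round(z.cost,1),'lensz',round(p[2]+120*np.sin(p[4]),1),'phonez',round(p[2]+(p[5]+4)*np.sin(p[4])+(p[6]+37)*np.cos(p[4]),1))
print(z.fun.reshape(-1,2).round(1).tolist())
L=p[:3]+A(p)@[120,0,0]; print('lens px',(np.array(proj(w2,L)[0])-[150,30])*2.2222)
```

```text
w1 [ 583.5 -191.3  201.6] [-9.75 19.48] [138.8 -47.3] cost 1.7 lensz 241.6 phonez 239.5
w2 [ 585.  -192.7  197.1] [-9.79 18.55] [138.8 -37.3] cost 1.3 lensz 235.3 phonez 242.3
w1+w2 [ 584.1 -191.8  199.6] [-9.78 18.67] [138.3 -39.6] cost 9.5 lensz 238.0 phonez 242.7
all [ 584.  -191.7  199.7] [-9.78 18.6 ] [138.5 -39.6] cost 17.3 lensz 238.0 phonez 242.7
[[0.0, 0.5], [-0.9, -1.3], [-0.6, -0.3], [-1.8, -1.5], [-0.7, -2.2], [-0.3, -0.9], [-1.0, -2.9], [-0.2, -0.3], [1.8, 0.3], [0.2, 1.4], [1.7, 2.8], [-1.2, -1.2], [0.6, 0.4], [-0.9, -0.6], [0.2, -0.3], [-0.8, -0.1], [-1.1, -0.4], [0.6, -0.6], [-2.0, -0.2], [-0.6, 0.9]]
lens px [463.91783222 112.6875242 ]
```

Emit:
{"method": "play_rows", "body": {
  "plan": [
    [5, 35, -5, 0.02, 0.116, 0, 1],
    [5, 35, -5, 0.02, 0.116, 0, 1],
    [5, 35, -5, 0.02, 0.116, 0, 1],
    [5, 35, -5, 0.02, 0.116, 0, 1],
    [5, 35, -5, 0.02, 0.116, 0, 1]
  ]
}}

```text
time_s: 2.25
eef_pos: [456.5, 87.0, 391.1]
ee_rot: [0.006, 0.992, -0.112, 0.055]
force: [0.4, -2.0, 0.6]
grip_width: 0.999
```

Emit:
{"method": "play_rows", "body": {
  "plan": [
    [10, 35, -10, 0.02, 0.116, -0.02, 1],
    [10, 35, -15, 0, 0, -0.02, 1],
    [10, 30, -25, 0, 0, 0, 1],
    [10, 30, -25, 0, 0, 0, 1],
    [0, 0, 0, 0, 0, 0, 1]
  ]
}}

```text
time_s: 2.67
eef_pos: [504.3, 220.6, 305.7]
ee_rot: [0.005, 0.99, -0.137, -0.016]
force: [-0.9, -0.4, -0.7]
grip_width: 1.001
```

Run:
```python
from h import *
s=sense();R=RT(s);print(s['eef_pos'],s['joints'].round(2));print(R.round(3)); print('yaw',np.arctan2(R[1,0],R[0,0]))
```

```text
[504.26683292 220.55386542 305.74018587] [0.2  0.35 1.26 0.   1.57 2.04]
[[ 0.962 -0.27  -0.033]
 [-0.271 -0.963 -0.006]
 [-0.03   0.014 -0.999]]
yaw -0.27416502011581967
```

Emit:
{"method": "play_rows", "body": {
  "plan": [
    [2, 36, -20, 0.006, -0.033, 0.042, 1],
    [2, 36, -20, 0, 0, 0, 1],
    [2, 30, -20, 0, 0, 0, 1],
    [0, 8, -20, 0, 0, 0, 1],
    [0, 0, 0, 0, 0, 0, 1]
  ]
}}

```text
time_s: 3.08
eef_pos: [516.1, 323.4, 219.4]
ee_rot: [0.002, 0.993, -0.12, -0.003]
force: [-0.4, -0.9, -0.9]
grip_width: 0.998
```

Run:
```python
from h import *
s=sense();R=RT(s);print(s['eef_pos']);print(R.round(3)); print('yaw',np.arctan2(R[1,0],R[0,0]))
d=cap('wrist','w3')
cv2.imwrite('pics/w3c.png',cv2.resize(d['img'],(800,600),interpolation=cv2.INTER_CUBIC))
```

```text
[516.09142067 323.41835545 219.43129435]
[[ 0.971 -0.238 -0.007]
 [-0.238 -0.971 -0.003]
 [-0.006  0.004 -1.   ]]
yaw -0.24028850251259207
```

View pics/w3c.png

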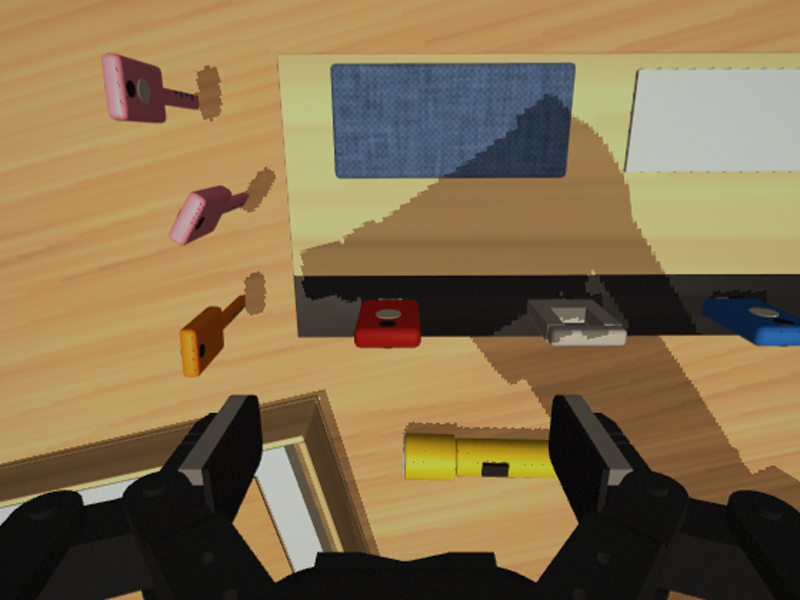

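Run:
```python
from h import *
w=load('w3'); o=lambda u,v,z:onz(w,(u*.7-.15,v*.7-.15),z)
th=-.2324;X=np.array([np.cos(th),np.sin(th)]);Y=np.array([-np.sin(th),np.cos(th)])
S=np.array([490.35,242.96])
for n,u,v,z in [('topback',387,347,156),('topfront',388,323,156),('bottomfront',388,300,110),('topL',356,340,156),('topR',420,340,156),('stripBL',295.5,275,110),('stripFL',298.5,337,110),('stripF mid',640,336,110),('stripB far',640,275,110)]:
    p=o(u,v,z); q=p[:2]-S; print(n,p.round(1),'shelf x,y',(q@X).round(1),(q@Y).round(1))
```

```text
topback [508.9 332.7 156. ] shelf x,y -2.6 91.7
topfront [519.9 329.4 156. ] shelf x,y 8.9 91.0
bottomfront [516.4 331.7 110. ] shelf x,y 4.9 92.4
topL [515.6 345.3 156. ] shelf x,y 0.9 105.4
topR [508.7 317.6 156. ] shelf x,y 0.6 76.8
stripBL [541.3 375.2 110. ] shelf x,y 19.1 140.5
stripFL [507.6 384.3 110. ] shelf x,y -15.8 141.5
stripF mid [463.3 203.4 110. ] shelf x,y -17.2 -44.7
stripB far [497.9 200.1 110. ] shelf x,y 17.2 -39.9
```

Emit:
{"method": "play_rows", "body": {
  "plan": [
    [-4, 7.5, -15, 0, 0.006, 0, 1],
    [0, 0, -15, 0, 0, 0, 1],
    [0, 0, -15, 0, 0, 0, 1],
    [0, 0, 0, 0, 0, 0, 1],
    [0, 0, 0, 0, 0, 0, 1]
  ]
}}

```text
time_s: 3.55
eef_pos: [517.2, 324.8, 178.9]
ee_rot: [0.0, 0.992, -0.125, -0.003]
force: [-0.4, -0.2, -0.4]
grip_width: 0.999
```

Run:
```python
from h import *
s=sense();R=RT(s);print(s['eef_pos']);print(R.round(4)); print('yaw',np.arctan2(R[1,0],R[0,0]))
```

```text
[517.24201953 324.84908519 178.89519127]
[[ 9.689e-01 -2.473e-01 -6.200e-03]
 [-2.473e-01 -9.689e-01  5.000e-04]
 [-6.100e-03  1.100e-03 -1.000e+00]]
yaw -0.24988394973454592
```

Emit:
{"method": "play_rows", "body": {
  "plan": [
    [-4.7, 6.2, 0, 0, -0.006, 0.01, 1],
    [0, 0, 0, 0, 0, 0, 1]
  ]
}}

```text
time_s: 3.72
eef_pos: [513.4, 330.4, 180.9]
ee_rot: [-0.001, 0.993, -0.12, 0.001]
force: [-0.5, -0.1, 0.6]
grip_width: 0.999
```

Run:
```python
from h import *
s=sense();R=RT(s);print(s['eef_pos']);print(R[:,2].round(4)); print('yaw',np.arctan2(R[1,0],R[0,0]))
```

```text
[513.39778093 330.3834521  180.91161116]
[ 0.0025  0.0015 -1.    ]
yaw -0.2413823638875249
```

Good. I'll go down to z≈123 and correct the small offset on the way.

Emit:
{"method": "play_rows", "body": {
  "plan": [
    [-0.5, 0.5, -15, 0, 0.002, 0, 1],
    [0, 0, -15, 0, 0, 0, 1],
    [0, 0, -15, 0, 0, 0, 1],
    [0, 0, -9, 0, 0, 0, 1],
    [0, 0, 0, 0, 0, 0, 1]
  ]
}}

```text
time_s: 4.13
eef_pos: [514.5, 332.1, 131.5]
ee_rot: [-0.003, 0.993, -0.12, 0.005]
force: [0.3, -0.0, -0.2]
grip_width: 0.998
```

Run:
```python
from h import *
s=sense();R=RT(s);print(s['eef_pos'],s['force']);print(R[:,2].round(4)); print('yaw',np.arctan2(R[1,0],R[0,0]))
```

```text
[514.54544001 332.1278481  131.51587348] [ 0.31136239 -0.0147897  -0.20567552]
[ 0.0111  0.0057 -0.9999]
yaw -0.24025421621723464
```

Emit:
{"method": "play_rows", "body": {
  "plan": [
    [-1.8, -0.9, -8, -0.006, 0.011, 0, 1],
    [0, 0, 0, 0, 0, 0, 1],
    [0, 0, 0, 0, 0, 0, 1]
  ]
}}

```text
time_s: 4.38
eef_pos: [513.4, 331.6, 125.2]
ee_rot: [-0.0, 0.993, -0.12, 0.001]
force: [0.6, -0.2, 0.2]
grip_width: 1.003
```

Run:
```python
from h import *
s=sense();R=RT(s);print(s['eef_pos'],s['force']);print(R[:,2].round(4)); print('yaw',np.arctan2(R[1,0],R[0,0]))
d=cap('wrist','w4')
cv2.imwrite('pics/w4c.png',cv2.resize(d['img'][170:380,140:420],(800,600),interpolation=cv2.INTER_CUBIC))
```

```text
[513.39695804 331.58836573 125.16826974] [ 0.5874924  -0.18988059  0.22462114]
[ 2.e-03  3.e-04 -1.e+00]
yaw -0.23999434300829256
```

View pics/w4c.png

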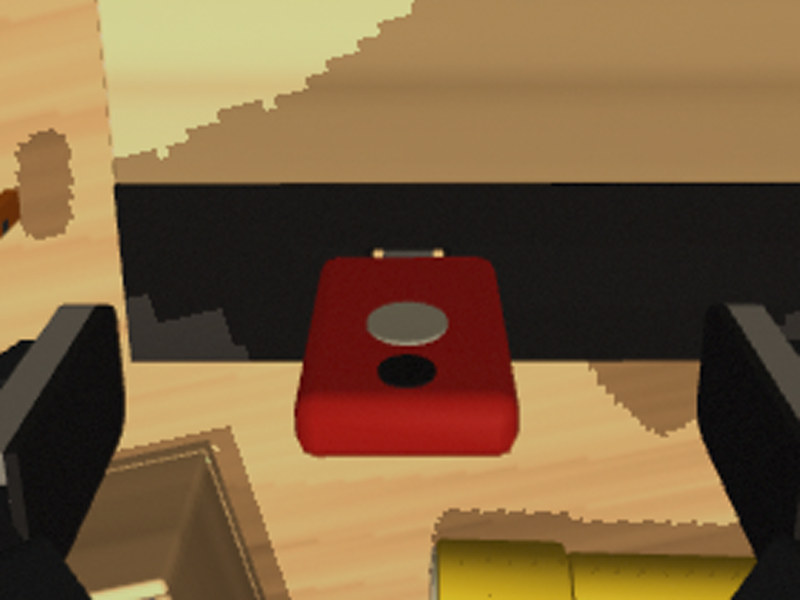

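The red cap with the white dot is centred between the fingers (cap columns 297-518, fingers 123-698) and square to them. Closing now.

Emit:
{"method": "play_rows", "body": {
  "plan": [
    [0, 0, 0, 0, 0, 0, -1],
    [0, 0, 0, 0, 0, 0, -1],
    [0, 0, 0, 0, 0, 0, -1],
    [0, 0, 0, 0, 0, 0, -1],
    [0, 0, 0, 0, 0, 0, -1]
  ],
  "grip_force": 40
}}

```text
time_s: 4.85
eef_pos: [514.0, 331.8, 126.9]
ee_rot: [-0.001, 0.993, -0.12, 0.002]
force: [0.2, 0.2, 0.3]
grip_width: 0.343
```

Emit:
{"method": "play_rows", "body": {
  "plan": [
    [0, 0, 0, 0, 0, 0, -1],
    [0, 0, 0, 0, 0, 0, -1],
    [0, 0, 0, 0, 0, 0, -1],
    [0, 0, 0, 0, 0, 0, -1],
    [0, 0, 0, 0, 0, 0, -1]
  ],
  "grip_force": 60
}}

```text
time_s: 5.27
eef_pos: [514.0, 331.8, 126.9]
ee_rot: [-0.001, 0.993, -0.12, 0.002]
force: [0.9, 0.1, 0.6]
grip_width: 0.337
```

Run:
```python
from h import *
s=sense();R=RT(s);print(s['eef_pos'],s['force'],s['grip_width']);print(R[:,2].round(4)); print('yaw',np.arctan2(R[1,0],R[0,0]))
```

```text
[514.00716281 331.79184172 126.93229223] [0.94855314 0.1189843  0.58104618] 0.3371308732926428
[ 0.0045  0.0013 -1.    ]
yaw -0.2400379110963086
```

Emit:
{"method": "play_rows", "body": {
  "plan": [
    [0, 0, 12, 0, 0, 0, -1],
    [0, 0, 12, 0, 0, 0, -1],
    [0, 0, 12, 0, 0, 0, -1],
    [0, 0, 12, 0, 0, 0, -1]
  ]
}}

```text
time_s: 5.6
eef_pos: [512.4, 331.1, 173.1]
ee_rot: [0.001, 0.993, -0.12, -0.001]
force: [0.4, -0.4, -1.0]
grip_width: 0.337
```

Run:
```python
from h import *
s=sense();R=RT(s);print(s['eef_pos'],s['force'],s['grip_width']);print(R[:,2].round(4)); print('yaw',np.arctan2(R[1,0],R[0,0]))
```

```text
[512.36757266 331.08345481 173.12143413] [ 0.3528405  -0.38186811 -0.99221963] 0.33735223737163456
[-0.0023 -0.0014 -1.    ]
yaw -0.24011648503624253
```

Emit:
{"method": "play_rows", "body": {
  "plan": [
    [0, 0, 35, 0, 0, 0, -1],
    [0, 0, 38, 0, 0, 0, -1],
    [0, 0, 38, 0, 0, 0, -1],
    [0, -15, 38, 0, 0, 0, -1],
    [0, -25, 15, 0, 0, 0, -1]
  ]
}}

```text
time_s: 6.02
eef_pos: [508.9, 292.0, 340.8]
ee_rot: [0.002, 0.993, -0.118, -0.005]
force: [0.2, 0.2, -0.3]
grip_width: 0.338
```

Emit:
{"method": "play_rows", "body": {
  "plan": [
    [4, -32, 0, -0.006, -0.033, 0.007, -1],
    [4, -36, 0, -0.006, -0.033, 0.007, -1],
    [4, -36, 0, -0.006, -0.033, 0.007, -1],
    [4, -36, 0, -0.006, -0.033, 0.007, -1],
    [4, -36, 0, -0.006, -0.033, 0.007, -1]
  ]
}}

```text
time_s: 6.43
eef_pos: [529.2, 111.5, 346.3]
ee_rot: [0.007, 0.992, -0.096, 0.087]
force: [0.8, -0.2, -0.1]
grip_width: 0.34
```

Emit:
{"method": "play_rows", "body": {
  "plan": [
    [4, -36, 0, -0.006, -0.033, 0.007, -1],
    [4, -36, 0, -0.006, -0.033, 0.007, -1],
    [4, -36, 0, -0.006, -0.033, 0.007, -1],
    [4, -36, 0, -0.006, -0.033, 0.007, -1],
    [4, -30, 0, -0.006, -0.033, 0.007, -1]
  ]
}}

```text
time_s: 6.85
eef_pos: [547.7, -71.5, 346.9]
ee_rot: [0.014, 0.982, -0.077, 0.175]
force: [0.3, 0.4, -1.1]
grip_width: 0.336
```

```bash
cat > tgt.py <<'E'
from h import *
import sys
def go(f,yaw,lean,up=0,k=np.array([0,0,44.4])):
    s=sense();R=RT(s)
    A=(Ro.from_euler('z',yaw)*Ro.from_euler('y',-lean)).as_matrix()
    Rt=A@np.diag([1,-1,-1.])
    p=np.array(f)+A@k+[0,0,up]
    print('t',s['time_s'],'pos',s['eef_pos'].round(1),'F',s['force'].round(1),'w',round(s['grip_width'],3))
    print('shift',(p-s['eef_pos']).round(1),'rot',Ro.from_matrix(Rt@R.T).as_rotvec().round(4))
E
python3 -c "
from tgt import *
go((584,-191.7,200),np.radians(-9.78),np.radians(19.5),80)"
```

```text
t 6.85 pos [547.7 -71.5 346.9] F [ 0.3  0.4 -1.1] w 0.336
shift [  21.7 -117.6  -25.1] rot [ 0.0024  0.0117 -0.0141]
```

Emit:
{"method": "play_rows", "body": {
  "plan": [
    [6, -32, -4, 0, 0, 0, -1],
    [6, -32, -5, 0, 0, 0, -1],
    [6, -32, -5, 0, 0, 0, -1],
    [2, -16, -5, 0.002, 0.01, -0.014, -1],
    [0, 0, 0, 0, 0, 0, -1]
  ]
}}

```text
time_s: 7.27
eef_pos: [565.8, -194.4, 326.7]
ee_rot: [0.016, 0.981, -0.088, 0.17]
force: [0.0, 0.2, -0.8]
grip_width: 0.34
```

Run:
```python
from tgt import *
go((584,-191.7,200),np.radians(-9.78),np.radians(19.5),80)
d=cap('wrist','w5'); 
cv2.imwrite('pics/w5c.png',cv2.resize(d['img'][60:360,80:480],(800,600),interpolation=cv2.INTER_CUBIC))
```

```text
t 7.2667 pos [ 565.8 -194.4  326.7] F [ 0.   0.2 -0.8] w 0.34
shift [ 3.5  5.2 -4.9] rot [0.0013 0.0024 0.0074]
```

View pics/w5c.png

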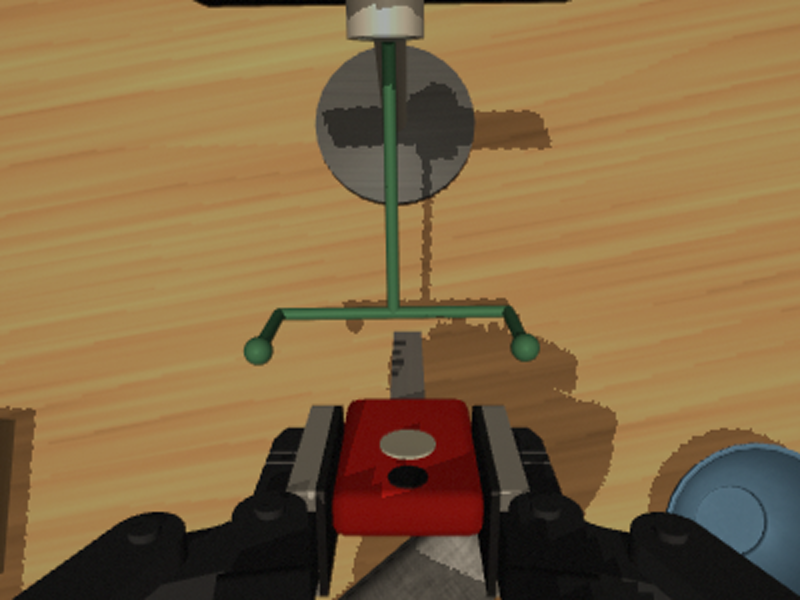

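```bash
cat > w5.py <<'E'
from fitf import *
w=load('w5');w1=load('w1');w2=load('w2');CT=np.load('CT.npy')
c=lambda u,v:(80+u/2-.25,60+v/2-.25)
# key in tool: params dx,dy,dz, rotvec
st=sense();Rt=RT(st);tp=st['eef_pos']
pts=[([2,4.5,-55],(394,333)),([2,-4.5,-55],(421.5,332)),([5,0,21],None),([5,15,0],(347,401)),([5,-15,0],(469.5,401)),([5,15,46],(336,498)),([5,-15,46],(480,497))]
pts=[(l,c(*u)) for l,u in pts if u]
def kp(p,l): return tp+Rt@(np.array([p[0],p[1],16.9+p[2]])+Ro.from_rotvec(p[3:6]).as_matrix()@np.diag([1,-1,-1.])@np.array(l))
def r(p):
    e=[]
    for l,u in pts: e+=list((proj(w,kp(p,l))[0]-u)/(.4 if l[2]==-55 else 1))
    return np.array(e+list(np.array(p[:3])/2)+list(np.array(p[3:])/.03))
if __name__=='__main__':
    print('nominal tip',[((proj(w,kp(np.zeros(6),l))[0]-[79.75,59.75])*2).round(1).tolist() for l,_ in pts])
    z=least_squares(r,np.zeros(6));print('key in tool mm',z.x[:3].round(2),'deg',np.degrees(z.x[3:]).round(2),z.fun.round(1))
    for n,l in [('dot?16',[5,0,16]),('23',[5,0,23]),('30',[5,0,30])]: print(n,((proj(w,kp(z.x,l))[0]-[79.75,59.75])*2).round(1))
    W=[(w,[0,55,0],c(258,350),.3),(w,[0,-55,0],c(525,347.5),.3),(w,[0,55,-50],c(280,314.5),.4),(w,[0,-55,-50],c(507,312),.4),(w,[0,0,-50],c(393,312.5),.3)]
    f=fit(W);p=f.x;print('w5 frame',p[:3].round(1),np.degrees(p[3:]).round(2),f.fun.round(1))
    print('w1.all nominal balls in w5',[((proj(w,np.array([584,-191.7,200])+A([0,0,0,-.1707,.34])@np.array(l,float))[0]-[79.75,59.75])*2).round(1).tolist() for _,l,_,_ in W])
E
python3 w5.py
```

```text
nominal tip [[387.7, 326.9], [415.2, 326.9], [339.7, 389.4], [459.6, 389.1], [317.2, 492.6], [477.2, 492.2]]
key in tool mm [-3.83  2.06  3.94] deg [-0.01  0.32 -0.24] [ 0.3 -0.1 -0.3  1.   1.3 -2.1 -1.7 -2.5 -2.5  0.9  2.6  0.9 -1.9  1.
  2.  -0.   0.2 -0.1]
dot?16 [407.9 426. ]
23 [407.9 440.8]
30 [408.  456.8]
w5 frame [ 583.6 -191.6  199.8] [-9.71 18.46] [ 0.2  0.1 -0.6 -0.1 -1.1 -0.5  0.7 -0.2  0.6  0.7]
w1.all nominal balls in w5 [[258.2, 349.0], [524.9, 346.7], [279.1, 311.4], [507.9, 309.4], [393.5, 310.4]]
```

Run:
```python
from w5 import *
z=least_squares(r,np.zeros(6))
b=kp(z.x,[0,0,-27.5]); b0=kp(np.zeros(6),[0,0,-27.5]);print('blade cam',b,'nominal',b0)
print('shift cam',np.array([583.6,-191.6,199.8])-b,'shift nominal',np.array([584,-191.7,200])-b0)
from tgt import go
go((584,-191.7,200),np.radians(-9.75),np.radians(18.9),0)
```

```text
blade cam [ 578.12713606 -197.40286491  280.51362131] nominal [ 580.58716081 -195.7394063   285.46156255]
shift cam [  5.47286394   5.80286491 -80.71362131] shift nominal [  3.41283919   4.0394063  -85.46156255]
t 7.3167 pos [ 565.9 -193.1  327.3] F [-0.6 -0.6 -0. ] w 0.339
shift [  4.    3.8 -85.3] rot [0.0032 0.0135 0.0064]
```

Emit:
{"method": "play_rows", "body": {
  "plan": [
    [5, 5, 0, 0.003, 0.013, 0.006, -1],
    [0, 0, 0, 0, 0, 0, -1],
    [0, 0, -20, 0, 0, 0, -1],
    [0, 0, -20, 0, 0, 0, -1],
    [0, 0, 0, 0, 0, 0, -1]
  ]
}}

```text
time_s: 7.73
eef_pos: [572.5, -180.5, 289.3]
ee_rot: [0.014, 0.983, -0.08, 0.165]
force: [-0.5, 0.1, -1.1]
grip_width: 0.336
```

```bash
python3 -c "
from tgt import *
go((585,-190.5,202),np.radians(-9.75),np.radians(18.9),0)"
```

```text
t 7.7333 pos [ 572.5 -180.5  289.3] F [-0.5  0.1 -1.1] w 0.336
shift [ -1.7  -7.6 -45.3] rot [ 0.0013  0.0032 -0.0077]
```

Emit:
{"method": "play_rows", "body": {
  "plan": [
    [-1, -6, -10, 0.001, 0.003, -0.007, -1],
    [0, 0, -15, 0, 0, 0, -1],
    [0, 0, -15, 0, 0, 0, -1],
    [0, 0, 0, 0, 0, 0, -1],
    [0, 0, 0, 0, 0, 0, -1]
  ]
}}

```text
time_s: 8.15
eef_pos: [573.0, -183.7, 252.4]
ee_rot: [0.015, 0.983, -0.081, 0.166]
force: [-0.3, 0.0, 0.2]
grip_width: 0.335
```

```bash
python3 -c "
from tgt import *
go((585,-190.5,202),np.radians(-9.75),np.radians(18.9),0)"
```

```text
t 8.15 pos [ 573.  -183.7  252.4] F [-0.3  0.   0.2] w 0.335
shift [-2.2 -4.3 -8.4] rot [ 0.0032  0.0049 -0.0053]
```

Emit:
{"method": "play_rows", "body": {
  "plan": [
    [-2.2, -4.3, -8.4, 0.003, 0.005, -0.005, -1],
    [0, 0, 0, 0, 0, 0, -1],
    [0, 0, 0, 0, 0, 0, -1]
  ]
}}

```text
time_s: 8.4
eef_pos: [571.5, -188.6, 246.1]
ee_rot: [0.015, 0.983, -0.084, 0.165]
force: [-1.0, -0.4, -0.2]
grip_width: 0.337
```

Run:
```python
from tgt import *
go((585,-190.5,202),np.radians(-9.75),np.radians(18.9),0)
d=cap('wrist','w6');s=cap('scene','s6');t=cap('top','t6')
a=cv2.resize(d['img'][160:400,100:420],(800,600),interpolation=cv2.INTER_CUBIC);cv2.imwrite('pics/w6c.png',a)
b=cv2.resize(s['img'][145:220,140:240],(800,600),interpolation=cv2.INTER_CUBIC)
cv2.imwrite('pics/s6c.png',b)
```

```text
t 8.4 pos [ 571.5 -188.6  246.1] F [-1.  -0.4 -0.2] w 0.337
shift [-0.7  0.5 -2.1] rot [ 0.002   0.0027 -0.0004]
```

View pics/w6c.png

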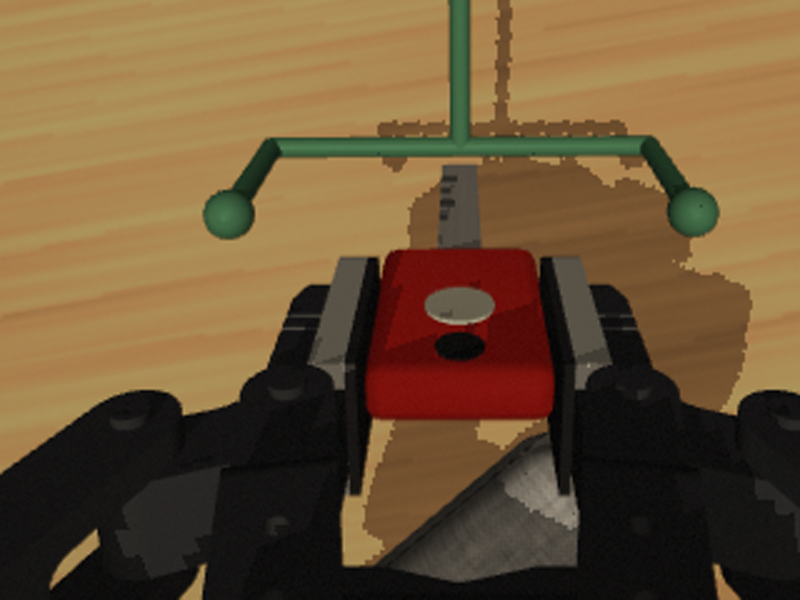

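View pics/s6c.png

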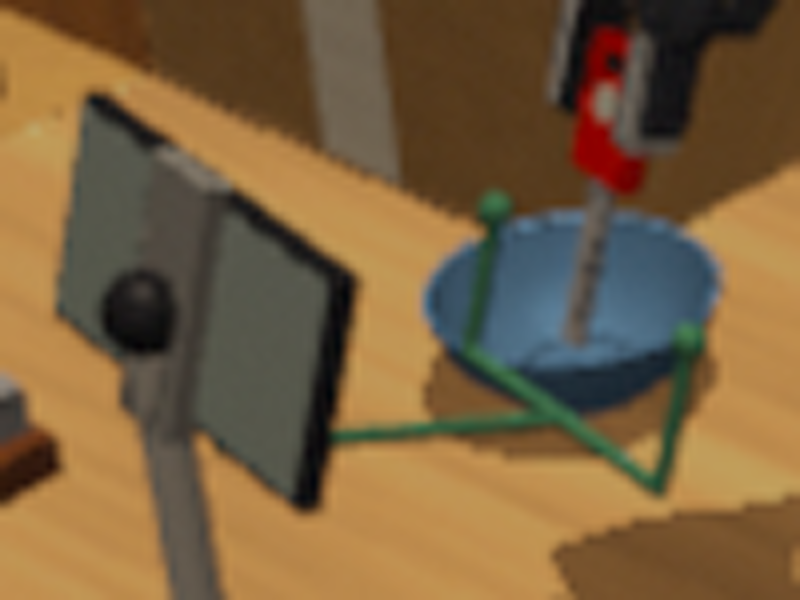

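```bash
cat > joint.py <<'E'
from fitf import *
CT=np.load('CT.npy')
D={k:load(k) for k in ('w1','w2','w5','w6','scene0','top0','s6')}
C={'w1':(130,0,2.2222),'w2':(150,30,2.2222),'w5':(80,60,2),'w6':(100,160,2.5),'s6':(140,145,8)}
def px(k,u,v):
    if k not in C: return np.array([u,v])
    a,b,s=C[k]; return np.array([a+(u+.5)/s-.5,b+(v+.5)/s-.5])
bL,bR,cL,cR,J=[0,55,0],[0,-55,0],[0,55,-50],[0,-55,-50],[0,0,-50]
F=[('w1',bL,250,328,.3),('w1',bR,467,323,.3),('w1',J,358,331.5,.3),
('w2',bL,372,329,.3),('w2',bR,573.5,324,.3),('w2',J,456.5,340.5,.3),('w2',cL,367,343,.5),('w2',cR,546,339,.5),
('w5',bL,258,350,.3),('w5',bR,525,347.5,.3),('w5',J,393,312.5,.3),('w5',cL,280,314.5,.5),('w5',cR,507,312,.5),
('w6',bL,229,214,.3),('w6',bR,693,212,.3),('w6',J,460,147,.3),('w6',cL,275,148,.5),('w6',cR,647,146,.5),
('scene0',bL,225.7,187,.5),('scene0',bR,202,171.4,.5),('scene0',cL,222.4,205.9,.6),('scene0',cR,199.6,189.4,.6),
('s6',bL,688,340,.4),('s6',bR,495,207,.4),('s6',cL,656,488,.5),('s6',cR,468,347,.5),
('top0',bL,321,186.2,.5),('top0',bR,356.2,191.5,.5),('top0',cL,320.7,184,.6),('top0',cR,354.5,188,.6)]
K=[('w5',[2,4.5,-55],394,333,.4),('w5',[2,-4.5,-55],421.5,332,.4),('w5',[5,15,0],347,400,1),('w5',[5,-15,0],470,400,1),
('w6',[2,4.5,-55],442,166,.4),('w6',[2,-4.5,-55],477.5,166,.4),('w6',[5,15,0],385,249,1),('w6',[5,-15,0],535,249,1),
('s6',[0,0,-55],576,342,.5),('s6',[0,0,0],601,186,.6)]
def bias(M,b): 
    B=np.eye(4);B[:3,:3]=Ro.from_rotvec(b[3:]).as_matrix();B[:3,3]=b[:3];return B@M
def setup(p):
    f,k=p[:5],p[5:11];B={'w':p[11:17],'s':p[17:23],'t':p[23:29]}
    return f,k,B
def toolpose(d): return np.linalg.inv(d['world_to_cam'])@CT
def kmat(k): 
    M=np.eye(4);M[:3,:3]=Ro.from_rotvec(k[3:]).as_matrix()@np.diag([1,-1,-1.]);M[:3,3]=[k[0],k[1],16.9+k[2]];return M
def r(p):
    f,k,B=setup(p);e=[]
    for n,l,u,v,s in F+K:
        d=dict(D[n]);
        isk=(n,l,u,v,s) in K
        if isk:
            T=toolpose(D['w6'] if n=='s6' else D[n])@kmat(k); P=T[:3,:3]@np.array(l,float)+T[:3,3]
        else: P=f[:3]+A(f)@np.array(l,float)
        d['world_to_cam']=bias(d['world_to_cam'],B[n[0]])
        e+=list((proj(d,P)[0]-px(n,u,v))/s)
    e+=list(k/np.array([1.5,.6,.7,.01,.02,.01]))
    for b in B.values(): e+=list(b/np.array([2,2,2,.006,.006,.006]))
    return np.array(e)
z=least_squares(r,np.r_[584,-191.7,200,-.17,.33,np.zeros(24)],x_scale=np.r_[1,1,1,.01,.01,np.tile([1,1,1,.01,.01,.01],4)])
f,k,B=setup(z.x);cov=np.linalg.inv(z.jac.T@z.jac);sd=np.sqrt(np.diag(cov))
if __name__=='__main__':
    print('frame',f[:3].round(1),np.degrees(f[3:]).round(2),'sd',sd[:3].round(2),np.degrees(sd[3:5]).round(2),'cost',round(z.cost,1),'n',len(z.fun))
    print('key',k[:3].round(2),np.degrees(k[3:]).round(2)); print({n:(b[:3].round(1),np.degrees(b[3:]).round(2)) for n,b in B.items()})
    st=sense();T=np.eye(4);T[:3,:3]=RT(st);T[:3,3]=st['eef_pos'];G=T@kmat(k);Af=A(f)
    b=G[:3,:3]@[0,0,-27.5]+G[:3,3]
    e=f[:3]-b;rv=Ro.from_matrix(Af@G[:3,:3].T).as_rotvec()
    print('time',st['time_s'],'blade err (focus axes)',(Af.T@-e).round(2),'rot err deg (focus axes)',np.degrees(Af.T@-rv).round(2))
    # move: rotate key by rv about TCP then shift
    print('rot',rv.round(4),'shift',(f[:3]-(Ro.from_rotvec(rv).apply(b-st['eef_pos'])+st['eef_pos'])).round(2))
E
python3 joint.py
```

```text
frame [ 585.  -191.6  199.6] [-9.63 18.48] sd [1.08 0.64 0.96] [0.15 0.19] cost 29.0 n 104
key [-1.76  0.1  -0.08] [ 0.09  0.56 -0.04]
{'w': (array([ 0.5, -1.9,  0.6]), array([0.14, 0.04, 0.01])), 's': (array([-0.4,  0.2, -0.3]), array([ 0.02, -0.05,  0.06])), 't': (array([ 0.1, -0.1, -0.2]), array([-0.15, -0.04,  0.19]))}
time 8.55 blade err (focus axes) [0.38 0.7  3.98] rot err deg (focus axes) [-0.02 -1.13 -0.02]
rot [0.0035 0.0195 0.0004] shift [ 1.6  -0.99 -3.65]
```

Emit:
{"method": "play_rows", "body": {
  "plan": [
    [1.4, -0.8, -3.7, 0.002, 0.013, 0, -1],
    [0, 0, 0, 0, 0, 0, -1],
    [0, 0, 0, 0, 0, 0, -1]
  ]
}}

```text
time_s: 8.8
eef_pos: [573.1, -189.4, 242.5]
ee_rot: [0.014, 0.984, -0.084, 0.158]
force: [-0.0, -0.1, 0.3]
grip_width: 0.335
```

```bash
python3 joint.py|tail -2
```

```text
time 8.8 blade err (focus axes) [ 0.44 -0.01  0.19] rot err deg (focus axes) [-0.05 -0.35 -0.01]
rot [0.0018 0.0059 0.0005] shift [-0.1  -0.02 -0.25]
```

Run:
```python
from h import *
d=cap('wrist','w7');s=cap('scene','s7')
a=cv2.resize(d['img'][160:400,100:420],(400,300),interpolation=cv2.INTER_AREA)
a=cv2.resize(d['img'][200:320,180:380][:, :],(400,240),interpolation=cv2.INTER_CUBIC)
b=cv2.resize(s['img'][160:220,185:235],(500,600),interpolation=cv2.INTER_CUBIC)
im=np.zeros((600,800,3),np.uint8); im[:,:500]=b
a=cv2.resize(d['img'][190:290,180:390],(300,143),interpolation=cv2.INTER_AREA)
im[:143,500:]=a
t=cap('top','t7'); im[200:500,500:]=cv2.resize(t['img'][165:215,315:365],(300,300),interpolation=cv2.INTER_CUBIC)
cv2.imwrite('pics/f7.png',im)
```

```text
(no output)
```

View pics/f7.png

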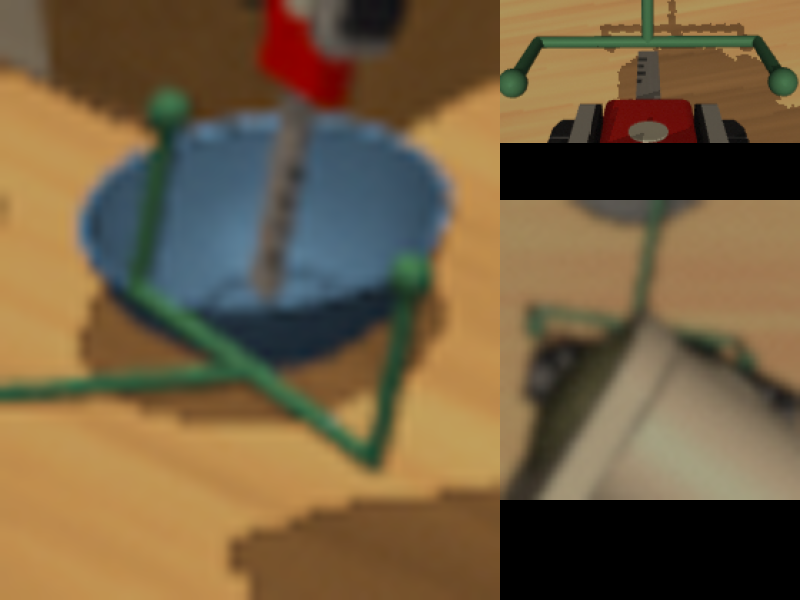

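Run:
```python
from joint import *
d=dict(load('s7'));d['world_to_cam']=bias(d['world_to_cam'],B['s']);Af=A(f)
q=lambda P:((proj(d,P)[0]-[185,160]+.5)*10-.5).round(0).tolist()
st=sense();T=np.eye(4);T[:3,:3]=RT(st);T[:3,3]=st['eef_pos'];G=T@kmat(k)
for n,l in zip('bL bR cL cR J'.split(),[bL,bR,cL,cR,J]): print(n,q(f[:3]+Af@np.array(l,float)))
for l in ([0,0,0],[0,0,-27.5],[0,0,-55]): print('key',l,q(G[:3,:3]@np.array(l)+G[:3,3]),'ideal',q(f[:3]+Af@(np.array(l)+[0,0,27.5])))
```

```text
bL [412.0, 277.0]
bR [170.0, 113.0]
cL [375.0, 461.0]
cR [138.0, 289.0]
J [253.0, 373.0]
key [0, 0, 0] [307.0, 91.0] ideal [307.0, 91.0]
key [0, 0, -27.5] [287.0, 192.0] ideal [287.0, 193.0]
key [0, 0, -55] [267.0, 292.0] ideal [269.0, 292.0]
```

Run:
```python
from joint import *
im=load('s7')['img'].astype(float)
# blade = low saturation/greyness: profile of blue minus red along rows
for y in range(170,192):
    row=im[y,203:224]; m=row[:,0]-row[:,2]; print(y,m.astype(int).tolist())
d=dict(load('s7'));d['world_to_cam']=bias(d['world_to_cam'],B['s'])
st=sense();T=np.eye(4);T[:3,:3]=RT(st);T[:3,3]=st['eef_pos'];G=T@kmat(k)
for zz in (0,-10,-20,-30,-40,-55):
    c=[proj(d,G[:3,:3]@np.array([a,b,zz])+G[:3,3])[0] for a in(-2,2) for b in (-4.5,4.5)]
    c=np.array(c);print(zz,'row',c[:,1].mean().round(1),'cols',c[:,0].min().round(1),c[:,0].max().round(1))
```

```text
170 [-3, -44, -57, -58, -57, -60, -58, -59, -59, -44, -24, -17, -31, -67, -96, -87, -75, -61, -60, -62, -61]
171 [-5, -42, -55, -43, -26, -11, 7, 6, 14, 14, -12, -14, -11, -6, -2, 0, -10, -32, -51, -60, -61]
172 [5, 6, 24, 24, 24, 25, 40, 40, 46, 40, -8, -14, -4, 22, 35, 34, 28, 14, 13, 10, -16]
173 [33, 34, 55, 53, 47, 41, 45, 46, 44, 18, -17, -16, 0, 31, 44, 42, 43, 44, 50, 47, 25]
174 [46, 43, 45, 46, 46, 46, 46, 46, 39, 9, -18, -16, 8, 40, 44, 45, 44, 42, 43, 42, 44]
175 [45, 45, 46, 47, 46, 46, 47, 48, 33, -1, -17, -13, 14, 47, 45, 44, 45, 44, 44, 42, 43]
176 [45, 46, 46, 48, 48, 47, 47, 49, 31, -5, -15, -7, 22, 48, 47, 46, 44, 44, 44, 44, 44]
177 [45, 47, 47, 48, 48, 50, 50, 50, 30, -9, -14, 0, 27, 47, 47, 46, 46, 46, 45, 43, 44]
178 [46, 45, 47, 48, 48, 49, 51, 49, 24, -16, -15, 3, 34, 49, 48, 46, 46, 47, 47, 45, 44]
179 [46, 47, 49, 49, 49, 51, 51, 46, 19, -16, -12, 8, 42, 49, 49, 48, 48, 48, 47, 45, 44]
180 [48, 48, 49, 50, 52, 52, 53, 45, 14, -15, -10, 14, 48, 50, 50, 49, 48, 48, 47, 46, 46]
181 [49, 49, 50, 52, 53, 55, 56, 42, 5, -16, -10, 22, 51, 51, 50, 51, 50, 50, 48, 4
[... 387 characters left out ...]
6, 57, 58, 48, 7, -14, -10, 24, 55, 54, 54, 57, 56, 55, 55, 53, 53, 48]
187 [53, 52, 54, 56, 55, 54, 40, -4, -16, -9, 21, 50, 49, 52, 52, 52, 55, 54, 54, 51, 42]
188 [52, 53, 55, 52, 49, 48, 38, 6, -17, -5, 31, 54, 54, 53, 47, 50, 50, 50, 47, 42, 30]
189 [52, 54, 50, 47, 50, 54, 52, 33, 2, 16, 44, 55, 52, 50, 46, 45, 39, 34, 24, 21, 20]
190 [41, 47, 43, 43, 49, 48, 49, 43, 29, 31, 48, 46, 40, 36, 30, 25, 24, 23, 23, 21, 21]
191 [12, 17, 26, 33, 33, 33, 32, 32, 30, 25, 26, 24, 24, 25, 24, 24, 23, 23, 23, 23, 13]
0 row 168.6 cols 213.5 216.9
-10 row 172.3 cols 212.8 216.1
-20 row 176.0 cols 212.1 215.4
-30 row 179.7 cols 211.4 214.7
-40 row 183.3 cols 210.7 214.0
-55 row 188.7 cols 209.7 212.9
```

Run:
```python
from joint import *
im=load('s7')['img']; d=dict(load('s7'));d['world_to_cam']=bias(d['world_to_cam'],B['s']);Af=A(f)
for n,l in (('bL',bL),('bR',bR)):
    p=proj(d,f[:3]+Af@np.array(l,float))[0];x,y=p.round().astype(int)
    print(n,p.round(2)); 
    g=im[y-5:y+5,x-5:x+6].astype(int); print('G-R\n',g[:,:,1]-g[:,:,2]);
```

```text
bL [225.78 187.29]
G-R
 [[ 29  28  26  26  24  24  24  21 -10 -45 -50]
 [ 29  28  28  26  25  25  24  10 -33 -50 -49]
 [ 30  29  29  27  24  25  24  -7 -43 -50 -50]
 [ 30  30  29  34  42  39  28 -31 -48 -50 -50]
 [ 31  31  31  41  54  51  38 -30 -51 -50 -50]
 [ 32  30  30  37  47  47  40 -26 -50 -50 -51]
 [ 27  24  21  26  35  34  28 -32 -50 -50 -51]
 [ 13  12  13  16  25  16  -6 -37 -50 -50 -50]
 [ 13  11  12  21  27   0 -26 -36 -45 -50 -50]
 [ 13  13   9  20  31  -7 -31 -35 -44 -50 -50]]
bR [201.53 170.82]
G-R
 [[-27 -26 -27 -28 -27 -28 -27 -28 -27 -27 -26]
 [-26 -27 -27 -28 -26 -27 -27 -27 -28 -27 -27]
 [-27 -26 -27 -20 -10 -14 -25 -27 -28 -28 -27]
 [-26 -25 -21   5  30  28   4 -26 -26 -28 -28]
 [-28 -27  -9  32  49  49  29 -18 -27 -28 -28]
 [-32 -32 -13  36  40  37  19 -16 -26 -23 -14]
 [-46 -44 -25  12  28  28  11   2  10  12  13]
 [-51 -50 -41 -21  25  24  20  19  32  31  27]
 [-47 -41 -35 -18  27  24  26  24  26  27  26]
 [-30  -5  -1  31  29  22  25  26  27  27  26]]
```

Emit:
{"method": "play_rows", "body": {
  "plan": [
    [-0.3, 0, 1, 0, 0.003, 0, -1],
    [0, 0, 0, 0, 0, 0, -1],
    [0, 0, 0, 0, 0, 0, -1],
    [0, 0, 0, 0, 0, 0, -1],
    [0, 0, 0, 0, 0, 0, -1]
  ]
}}

```text
time_s: 9.37
eef_pos: [572.6, -189.3, 243.8]
ee_rot: [0.015, 0.984, -0.083, 0.157]
force: [0.2, -0.3, -0.7]
grip_width: 0.338
```

```bash
python3 joint.py|tail -2
python3 - <<'E'
from h import *
s=sense();print(np.abs(s['dq']).max(),s['force'],s['grip_width'])
a=cv2.imread('pics/scene0.png')[205:300,320:400].astype(int);b=cv2.imread('pics/s7.png')[205:300,320:400].astype(int)
print('strip diff (blue+opener area)',(np.abs(a-b).max(2)>40).sum())
E
```

```text
time 9.3667 blade err (focus axes) [0.26 0.01 1.61] rot err deg (focus axes) [-0.08 -0.18  0.  ]
rot [0.0019 0.0029 0.0004] shift [ 0.38 -0.14 -1.57]
0.0016051097462619188 [ 0.23657701 -0.28917407 -0.72011467] 0.3384088336011682
strip diff (blue+opener area) 831
```

Run:
```python
from h import *
s=cap('scene','s8')
cv2.imwrite('pics/f8.png',np.vstack([cv2.resize(x[205:295,320:440],(400,300),interpolation=cv2.INTER_CUBIC) for x in (cv2.imread('pics/scene0.png'),s['img'])]))
```

```text
(no output)
```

View pics/f8.png

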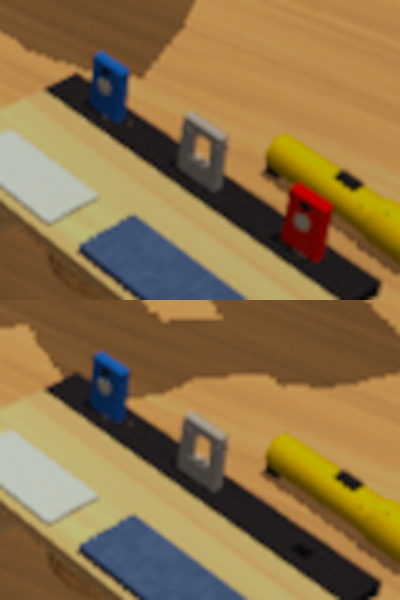

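The blue key, opener, torch and shelf items are where they were; only the shadow has changed and the red key's slot is empty. Handing in.

```bash
python3 -c "
from rig import ctrl,sense
print(ctrl.finish_job(), sense()['time_s'])"
```

```text
the job is handed in; nothing more can be done
the job is handed in; nothing more can be done
```

The red-capped key is out of its slot and held still at the focus frame, blade down with the white dot facing the lens. I gripped it by its narrow sides so the dot stays clear, and handed the job in at about 9.5 s of the 35 s allowed.

- **Position:** the combined camera fit put the middle of the blade within 0.3 mm of the focus point in depth and sideways. It also showed it about 1.6 mm too high.
- **Height disagreement:** measured directly in the scene picture, before a last raise of about 1 mm, the blade was about 2 mm too low. I left the height between the two readings, so it is uncertain by about 1–2 mm.
- **Angle:** turn and roll were off by no more than about 0.1° in the fit. I measured the phone's lean as 18.5–19.5° depending on the view. The key was within about 0.2° of the fitted 18.5°, so its lean could be off by up to about 1°.
- **Everything else:** the blue key, opener, torch and the things on the shelf looked unmoved in the before-and-after pictures. I did not re-check the tin, coasters, glasses case or bowl that way, but the arm stayed clear of them. Each force reading I took was no more than about 2 N, with no sign of contact with the phone, stand or wire frame.

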